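# Stand the pin vise in the lidded tool tin

### The arm

A 6-joint arm with a two-finger parallel gripper is mounted at the origin on the work surface. World frame = base frame: x ahead of the robot, y to its left, z up, the work surface at z = 0. Lengths are in m, angles in rad, forces in N, time in s.
With the tool pointing down it reaches from about 0.425 to 0.95 m from the base axis. Payload 14.7 kg.
Tool frame: the origin (TCP) lies between the finger pads; the fingertips stand tips_ahead ahead of it and the grasp point (between the pads) lies 2 mm behind it (tips_ahead is the distance from the TCP to the fingertips, in m); z points along the fingers, y is the line along which they close (so a half turn about z gives the same grasp; the last joint's range is limited). The gripper opens to 85 mm and grips with 20 to 120 N. Pads are 22 mm wide; open, the fingers measure 114 mm over their backs; the gripper's body (76 mm by 85 mm) begins 54 mm behind the grasp point. The pads swing forward as they close: fully open they stand 13 mm farther back than shut.
Start: joints at [1.158, 0.48, 1.596, -0, 1.065, -0.047], TCP at [0.232, 0.607, 0.227] pointing down, gripper open.
Joint ranges: [-2.75, 2.75], [-0.82, 2.05], [0.23, 2.67], [-1.56, 4.7], [0.09, 2.69], [-2.92, 2.92]. Speed limits (rad/s): [1.89, 1.89, 2.39, 3.01, 3.01, 3.01].

### API

Orientations are given as a rotation vector (axis times angle).
In Python, from plant import * gives the robot as it stands.
- The arm moves only by the tool apply_moves, never from a script. Its argument "increments" is a list of rows, each a list of 7 numbers: the shift along the tool's x, y, z scaled (see below), then the turn, a rotation vector about the tool's x, y, z scaled (see below), then the opening, from -1 (shut) to 1 (fully open). In form: [[x, y, z, rx, ry, rz, gripper], ...]. A call has 1 to 8 rows; each row is the pose to reach, as a shift and turn from the pose commanded when the call began, along the tool's axes at that moment; what a row does not reach only later rows make up. The controller multiplies each number of a shift by 300 mm and each number of a turn by 30 degrees. A row lasts 1/10 s, in which the tool goes at most 50 mm and 8.59 degrees, less where a joint would pass 70% of its speed; a pose out of reach is approached as far as the arm can. A call with a number of a shift or a turn outside -1 to 1 is refused whole. A call with a gripper value outside its range is refused whole. The fingers move at their own pace and stop on an object; "squeeze" is the grip in N (left out, the last holds). Time passes only in rows, so rows that repeat a pose let the fingers close. It gives the time, the measured TCP pose, the force, the opening and the grip force at its end, in the units of the state.
- state(): the state, without advancing time (a new reading comes with each control period).
- snapshot(name): name is "scene" or "top" or "wrist"; returns the picture (420x560x3 uint8, red, green, blue); there is no depth.
- camera_info(name): a dict with "fx", "fy", "cx", "cy" (pixels), "D" ([k1, k2, p1, p2, k3] as OpenCV has them; the pictures are not rectified), "R" (3x3) and "t" (3): a world point X has camera coordinates R X + t. Camera axes: x right, y down, z forward; pixel columns grow to the right and rows downward; lengths in m; the calibration is good to about 2 mm. A picture is of the moment at which its call begins: read the wrist's pose just before it. camera_info takes no time and is no camera call; for the wrist camera it gives the pose at the moment of the call.
- hand_in(): hands the job in; it is judged then, once.
The state is a dict: "time": time; "joint_positions": joint angles; "joint_vel": joint speeds; "joint_efforts": joint torques, N m; "eef_pos": TCP position; "tcp_rot": TCP orientation; "wrist_force": force on the tool from outside, world axes, zero at the start; "ft_torque": the same for the moment, N m; "grip_width": finger opening in m; "gripper_force": force on a finger pad.
Only numpy, scipy, OpenCV 4.12 (cv2) and the standard library are available. Lean on these libraries where they do the work, as an engineer would, in place of code of your own. Each camera call takes 0.05 s, during which the arm holds its last target. There are 200 camera calls.

### The job

Open the hinged lid of the small square tool tin until it rests on its stop and leave it open. Then take the steel pin vise from the wooden tool rest and stand it upright in the tin with its jaws up, lowering it well down inside before you let go. Leave the wooden dowel, the porcelain dish, the jar and the keel blank where they are.

Things in the scene. Friction and masses are not known exactly. Their poses are not given: they have to be found in the camera images.
- tin: square open-topped steel tool tin fixed to the bench, 56 x 56 mm outside, 90 mm tall, walls 4 mm (inside 48 x 48 mm), floor 4 mm. Origin at the centre of its underside, z up, +x towards the hinged side of its lid (roughly away from the robot). It stands to the left or the right of the middle of the bench.
- tin_lid (a joint): the tin's lid: 0 closed (as it starts), grows as it opens, 1.9 rad at the stop, leaning back past upright. It swings freely about the far (+x) top edge of the tin; let go below about 0.9 rad it falls shut, beyond 1.3 rad it falls on to its stop and stays.
- tin_lid_hinge (a point): middle of the lid's hinge line, at the far top edge of the tin, 28 mm from its middle and 90.5 mm above the bench. The hinge line runs along the tin's y.
- tin_lid_handle (a point): centre of the lid's wooden knob: a round head 28 mm in diameter, from 27 to 45 mm above the lid's top face, on a neck 12 mm thick. The head's centre is 26 mm in front of the hinge line and 40 mm above it with the lid closed (131 mm above the bench). The lid is 56 x 56 x 5 mm, light (60 g).
- vise: steel pin vise 170 mm long, about 130 g, a round handle with brass chuck and thin jaws. Origin on its axis at mid-length, +x along the axis to the jaws. Handle 18 mm in diameter from x = -75 to +50 mm, domed tail cap 19 mm in diameter behind it, chuck tapering from +50 to +85 mm. It starts level in one of the two slots of the rest, axis 61 mm above the bench, jaws towards the robot's left (+y).
- vise_hold (a point): point on the vise's axis 40 mm from its origin towards the jaws, 125 mm from the tail end, where the 18 mm handle overhangs the rest (rail face 24 mm away); a good place to pinch, clear of the rim once in the tin. A gripper leaning 45 degrees towards the jaw end holds the vise at 45 degrees to its fingers; half a turn about the finger direction then brings it upright.
- vise_tail (a point): tip of the vise's domed tail end, the end away from the jaws; this end goes down into the tin.
- rest: wooden tool rest fixed to the bench, on the other side of the middle from the tin: two cross rails 12 mm thick and 124 mm wide, 64 mm tall, centred at x = -55 and +10 mm, on a base 10 mm thick. Origin on the bench below its middle; its +x runs along the slots, roughly towards the robot's left (+y). Each rail has two slots 24 mm wide at y = -40 and +40 mm, their floors 52 mm above the bench.
- dowel: plain round wooden dowel, 170 mm long, 18 mm in diameter, lying in the other slot of the rest, 80 mm beside the vise. Origin at its middle. Leave it.
- dish: white porcelain palette dish, 90 mm across, 18 mm tall, near the middle of the bench. Origin under its centre. Leave it.
- jar: small amber jar, 48 mm across, 50 mm tall, near the middle of the bench. Origin under its centre. Leave it.
- keel: dark oak keel blank, 180 x 24 x 18 mm, lying crosswise behind the middle. Origin under its centre. Leave it.
Not all that is in view belongs to the job. What is meant by the vise is not orange, pink or red, and is the larger of those in its own colour.

How it is judged:
On the way, in this order (a step that is already met when the one before it is completed fails the run):
1. the lid is open, on its stop (value of joint tin_lid above 1.75 rad), for 0.2 s.
2. the vise, still held, has its tail at least 30 mm below the rim inside the tin (x of vise_tail in the frame of tin between -0.026 and 0.026 m and y of vise_tail in the frame of tin between -0.026 and 0.026 m and z of vise_tail in the frame of tin below 0.06 m and contact force between the fingers and vise above 0.5 N), for 0.1 s.
At the end, for the whole second after the job is handed in: The pin vise stands at rest in the tin, released, tail end on the tin's floor (within 16 mm), jaws up, its axis within 0.55 rad (31 degrees) of vertical (leaning on the tin's wall is fine), and the lid is open on its stop (beyond 1.75 rad) (x of vise_tail in the frame of tin between -0.026 and 0.026 m and y of vise_tail in the frame of tin between -0.026 and 0.026 m and z of vise_tail in the frame of tin between -0.003 and 0.02 m and angle between vise's own x axis and vertical below 0.55 rad and value of joint tin_lid above 1.75 rad and linear speed of vise below 0.03 m/s and angular speed of vise below 0.3 rad/s); the robot touches nothing.
It fails at once if the dowel, dish, jar or keel blank is moved more than 40 mm (distance of any of dowel, dish, jar, keel from where it was at the start of the episode above 0.04 m).
It also fails if it takes over 56 s, if anything falls off the work surface, if the arm or the gripper's body presses on something with over 40 N, if the wrist force passes 120 N, or if a joint passes its speed limit or range.

## Working session

There is one attempt and no reset: what is moved stays moved. The work goes in short steps, Python scripts to look and compute and a tool call to move; the robot and the scene stay as the last step left them, time stands still between calls to the robot, and variables do not carry over. Pictures are saved under pics/ and viewed, at most 10 in all, crops included, and the job is handed in when it is done.

Besides the shell and the picture viewer there is one more tool, called after "Call:" as a command line: name --pt "numbers of a row" for each row, then --argument value for the rest. apply_moves: Moves the arm, as the interface text tells. Its arguments: {"type":"object","properties":{"increments":{"type":"array"},"squeeze":{"type":"number"}},"required":["increments"]}

```bash
ls; mkdir -p pics
python3 - <<'E'
from plant import *
import cv2
s=state();print(s)
for n in("scene","top"):
    im=snapshot(n);cv2.imwrite(f"pics/{n}0.png",im[:,:,::-1]);c=camera_info(n);print(n,c)
E
```

```text
pics
{'time': 0.0, 'joint_positions': array([ 1.15838898e+00,  4.80839307e-01,  1.59689356e+00,  1.89384922e-05,
        1.06509454e+00, -4.65676320e-02]), 'joint_vel': array([ 0.00052223, -0.00054087, -0.00230865, -0.00095211, -0.00058235,
        0.00064951]), 'joint_efforts': array([ 1.33694586e-03, -9.50623870e+01, -4.30198288e+01,  9.81688117e-05,
        1.19681231e-02,  1.24272124e-04]), 'eef_pos': array([0.2323093 , 0.60660851, 0.22626021]), 'tcp_rot': array([-5.71420432e-01, -3.08888548e+00,  1.88259147e-03]), 'wrist_force': array([-0.58494684, -0.11568132,  0.16229816]), 'ft_torque': array([ 0.00614065, -0.03140669,  0.00672921]), 'gripper_force': 0.0, 'grip_width': 0.08557808176537195}
scene {'fx': 503.127798799994, 'fy': 503.127798799994, 'cx': 285.82392313664343, 'cy': 204.16135762971462, 'D': array([-0.08162169,  0.        ,  0.        ,  0.        ,  0.        ]), 'R': array([[-0.37167857,  0.92810727, -0.02172417],
       [ 0.63736277,  0.2380903 , -0.73285859],
       [-0.67499907, -0.286234  , -0.68003408]]), 't': array([ 0.13685671, -0.25109864,  1.52738902])}
top {'fx': 486.7082543325514, 'fy': 486.7082543325514, 'cx': 280.50425052265115, 'cy': 206.5440691359779, 'D': array([-0.08601782,  0.        ,  0.        ,  0.        ,  0.        ]), 'R': array([[-0.01842817, -0.9994815 ,  0.02640344],
       [-0.99396243,  0.0154568 , -0.10862682],
       [ 0.10816238, -0.02824582, -0.99373189]]), 't': array([0.06660971, 0.51570536, 1.15873572])}
```

View pics/scene0.png

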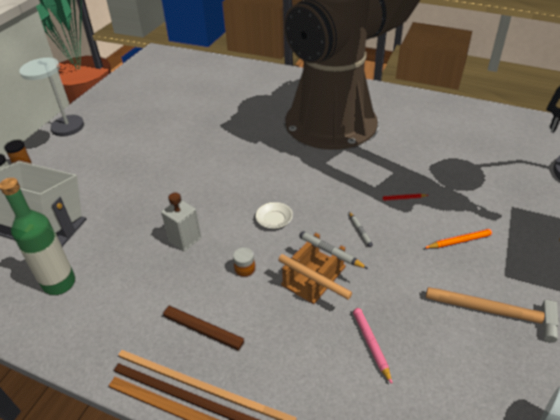

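View pics/top0.png

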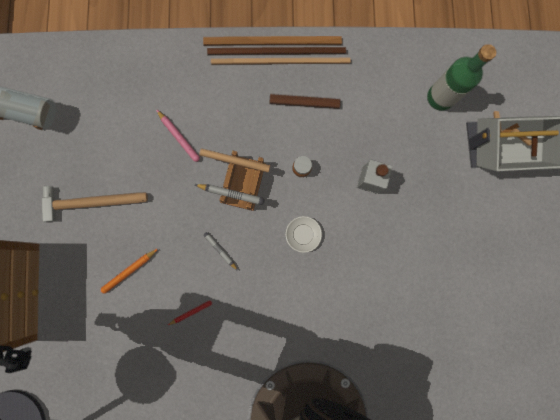

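The top view shows the tin with its knob at about (382,171), the vise in the rest from jaws (198,186) to tail (260,200), and the dowel at (235,160). The jar is at (303,167), the dish at (303,235) and the keel at (305,101). In the scene view the tin is at (180,225) with its knob at (175,199), and the vise runs (302,234) to (366,268). I'll zoom in next.

```bash
cat > h.py <<'E'
import cv2, numpy as np
from scipy.spatial.transform import Rotation as Ro
def ray(c,px):
    K=np.array([[c['fx'],0,c['cx']],[0,c['fy'],c['cy']],[0,0,1.]])
    p=cv2.undistortPoints(np.array(px,float).reshape(-1,1,2),K,np.array(c['D'])).reshape(-1,2)
    d=np.c_[p,np.ones(len(p))]@c['R']; d/=np.linalg.norm(d,axis=1)[:,None]
    return -c['R'].T@c['t'],d
def onplane(c,px,z):
    o,d=ray(c,px); return o+d*((z-o[2])/d[:,2])[:,None]
def tri(c1,p1,c2,p2):
    o1,d1=ray(c1,[p1]);o2,d2=ray(c2,[p2]);d1=d1[0];d2=d2[0]
    A=np.c_[d1,-d2];s=np.linalg.lstsq(A,o2-o1,rcond=None)[0]
    a=o1+d1*s[0];b=o2+d2*s[1];return (a+b)/2,np.linalg.norm(a-b)
def line3(c1,a1,b1,c2,a2,b2):
    o1,d=ray(c1,[a1,b1]);n1=np.cross(*d);o2,e=ray(c2,[a2,b2]);n2=np.cross(*e)
    u=np.cross(n1,n2);u/=np.linalg.norm(u)
    p=np.linalg.solve(np.array([n1/np.linalg.norm(n1),n2/np.linalg.norm(n2),u]),[n1@o1/np.linalg.norm(n1),n2@o2/np.linalg.norm(n2),0])
    return p,u
def proj(c,X):
    K=np.array([[c['fx'],0,c['cx']],[0,c['fy'],c['cy']],[0,0,1.]])
    return cv2.projectPoints(np.array(X,float).reshape(-1,1,3),cv2.Rodrigues(c['R'])[0],c['t'],K,np.array(c['D']))[0].reshape(-1,2)
E
python3 - <<'E'
import cv2,numpy as np
t=cv2.imread("pics/top0.png");s=cv2.imread("pics/scene0.png")
def cr(i,x,y,w,h):return cv2.resize(i[y:y+h,x:x+w],(400,300),interpolation=cv2.INTER_CUBIC)
o=np.vstack([np.hstack([cr(t,190,140,80,60+0),cr(t,340,140,80,60)]),np.hstack([cr(s,270,225,100,75),cr(s,140,180,100,75)])])
cv2.imwrite("pics/crop.png",o)
E
```

```text
(no output)
```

View pics/crop.png

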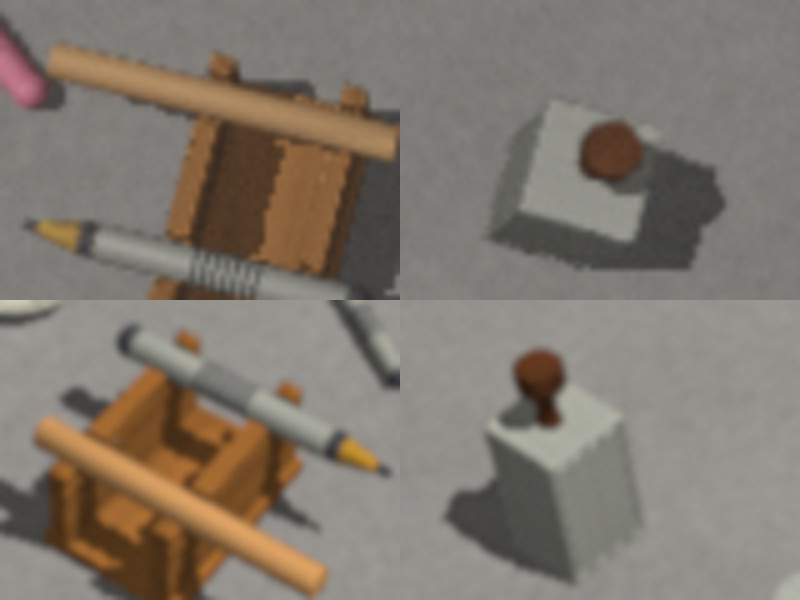

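The crops show the lid corners in the top view at about (370.6,160), (364,182.4), (386.4,188.4) and (393,166). In the scene view they are at (178.3,223), (195.5,209), (180,200.8) and (161.8,212). The vise's jaw tip is at top (195,184.6) and scene (367,268).

Run:
```python
from plant import *
from h import *
np.set_printoptions(precision=4,suppress=True)
T=camera_info("top");S=camera_info("scene")
A=[(370.6,160),(364,182.4),(386.4,188.4),(393,166)]
B=[(178.3,223),(195.5,209),(180,200.75),(161.75,212)]
print(onplane(T,A,.0955)); print(onplane(S,B,.0955))
for a,b in zip(A,B): print(tri(T,a,S,b))
# knob centre by colour
t=cv2.imread("pics/top0.png");s=cv2.imread("pics/scene0.png")
def cen(i,box):
    x,y,w,h=box;c=i[y:y+h,x:x+w].astype(int);m=((c[:,:,2]-c[:,:,0])>25).astype(np.uint8)
    n,l,st,ce=cv2.connectedComponentsWithStats(m);k=1+np.argmax(st[1:,4]);print(st[k]);return ce[k]+[x,y]
kt=cen(t,(370,160,30,25));ks=cen(s,(165,185,25,17));print(kt,ks,tri(T,kt,S,ks))
print('jaw',tri(T,(195,184.6),S,(367,268)),'tail',tri(T,(260,200.5),S,(301.3,234.5)))
p,u=line3(T,(195,184.6),(260,200.5),S,(367,268),(301.3,234.5));print(p,u)
for n,a,z in(("jar",(303,165),.05),("dish",(303,235),.018),("keel",(305,101),.018),("dow1",(202,152),.061),("dow2",(269,168),.061)):print(n,onplane(T,[a],z))
```

```text
[[ 0.6156 -0.1531  0.0955]
 [ 0.5628 -0.1354  0.0955]
 [ 0.548  -0.1876  0.0955]
 [ 0.6008 -0.2057  0.0955]]
[[ 0.6225 -0.1466  0.0955]
 [ 0.5704 -0.1332  0.0955]
 [ 0.5589 -0.18    0.0955]
 [ 0.6055 -0.1994  0.0955]]
(array([ 0.6165, -0.1534,  0.0878]), np.float64(0.003053011014639378))
(array([ 0.5641, -0.1373,  0.0884]), np.float64(0.0009340132725642751))
(array([ 0.5491, -0.1893,  0.0844]), np.float64(0.0023930690090928197))
(array([ 0.6011, -0.2055,  0.0898]), np.float64(0.0035434556204728194))
[  6   5  13  11 104]
[ 4  7 12 10 98]
[381.8654 169.7692] [174.449  196.9082] (array([ 0.5856, -0.1704,  0.1327]), np.float64(0.0012488554061511944))
jaw (array([0.5691, 0.2613, 0.0584]), np.float64(2.319417096871179e-06)) tail (array([0.529 , 0.1048, 0.0609]), np.float64(0.004779375290628912))
[ 0.4682 -0.123   0.0575] [0.2539 0.9672 0.0023]
jar [[0.6144 0.0022 0.05  ]]
dish [[0.447  0.0039 0.018 ]]
keel [[ 0.7854 -0.0094  0.018 ]]
dow1 [[0.6473 0.2443 0.061 ]]
dow2 [[0.6061 0.0846 0.061 ]]
```

```bash
cat >> h.py <<'E'
def goal(s,P,R=None):
    R0=Ro.from_rotvec(s['tcp_rot']); d=R0.inv().apply(np.array(P)-s['eef_pos'])/.3
    r=np.zeros(3) if R is None else (R0.inv()*R).as_rotvec(degrees=True)/30
    print('inc',np.round(d,4),np.round(r,4)); return d,r
E
python3 - <<'E'
import plant;print([n for n in dir(plant) if n[0]!='_'], getattr(plant,'tips_ahead',None))
from plant import *
from h import *
s=state()
goal(s,(.34,.39,.25)); goal(s,(.44,.16,.25))
E
```

```text
['MotionError', 'camera_info', 'hand_in', 'snapshot', 'state', 'tips_ahead'] 0.017
inc [-0.5935 -0.5461 -0.0783] [0. 0. 0.]
inc [-1.179  -1.1429 -0.0777] [0. 0. 0.]
```

Call:
apply_moves --pt "-0.6 -0.55 -0.08 0 0 0 1" --pt "-0.6 -0.55 -0.08 0 0 0 1" --pt "-0.6 -0.55 -0.08 0 0 0 1" --pt "-0.6 -0.55 -0.08 0 0 0 1" --pt "-0.6 -0.55 -0.08 0 0 0 1" --pt "-0.6 -0.55 -0.08 0 0 0 1" --pt "-0.6 -0.55 -0.08 0 0 0 1"

```text
time: 0.8
eef_pos: [0.3421, 0.3878, 0.2511]
tcp_rot: [0.575, 3.088, 0.001]
wrist_force: [0.1, 0.2, 0.1]
grip_width: 0.0855
gripper_force: 0.0
```

Call:
apply_moves --pt "-0.58 -0.6 0 0 0 0 1" --pt "-0.58 -0.6 0 0 0 0 1" --pt "-0.58 -0.6 0 0 0 0 1" --pt "-0.58 -0.6 0 0 0 0 1" --pt "-0.58 -0.6 0 0 0 0 1" --pt "-0.58 -0.6 0 0 0 0 1" --pt "-0.58 -0.6 0 0 0 0 1"

```text
time: 1.5
eef_pos: [0.44, 0.1581, 0.2507]
tcp_rot: [-0.574, -3.088, -0.0]
wrist_force: [-0.0, 1.4, 0.0]
grip_width: 0.0856
gripper_force: 0.0
```

Run:
```python
from plant import *
from h import *
import pickle
s=state();print(s['time'],s['eef_pos'],s['tcp_rot'],s['joint_positions'])
c=camera_info("wrist");im=snapshot("wrist");cv2.imwrite("pics/w1.png",im[:,:,::-1]);pickle.dump((s,c),open("w1.pkl","wb"))
print(c, proj(c,[[.569,.2613,.06],[.529,.1048,.06],[.585,-.17,.13]]))
goal(s,(.57,-.12,.26),Ro.from_euler('z',-16.5,degrees=True)*Ro.from_matrix(np.array([[-1,0,0],[0,1,0],[0,0,-1.]])))
```

```text
1.5 [0.44002659 0.15813397 0.25066254] [-5.74292770e-01 -3.08816821e+00 -1.93514318e-04] [ 2.79892092e-01  1.96505987e-01  1.96920419e+00  3.91660420e-04
  9.76255792e-01 -9.23393352e-01]
{'fx': 324.5430799789938, 'fy': 324.5430799789938, 'cx': 276.70516588185967, 'cy': 209.73997001092755, 'D': array([-0.07165828,  0.        ,  0.        ,  0.        ,  0.        ]), 'R': array([[ 3.58978178e-01,  9.33345939e-01,  1.60187220e-04],
       [ 8.93396234e-01, -3.43662615e-01,  2.89377221e-01],
       [ 2.70144104e-01, -1.03736997e-01, -9.57215127e-01]]), 't': array([-0.30551652, -0.38349517,  0.29907601])} [[400.87762889 255.36684673]
 [261.2938121  270.76785865]
 [ 57.72362607 412.36959044]]
inc [-0.7376 -0.7094 -0.0315] [ 1.000e-04 -9.000e-04 -1.523e-01]
```

View pics/w1.png

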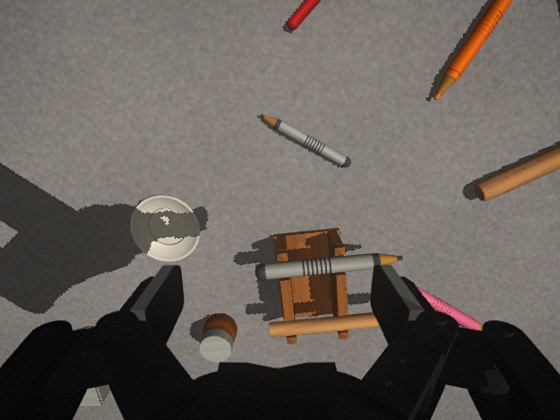

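The wrist view shows the vise from tail (258,271) to jaw tip (403,258), within 3 px of the prediction. The dowel lies below it, at about y = 325. Now I'll move over the tin.

Call:
apply_moves --pt "-0.73 -0.71 -0.03 0 0 -0.15 1" --pt "-0.73 -0.71 -0.03 0 0 -0.15 1" --pt "-0.73 -0.71 -0.03 0 0 -0.15 1" --pt "-0.73 -0.71 -0.03 0 0 -0.15 1" --pt "-0.73 -0.71 -0.03 0 0 -0.15 1" --pt "-0.73 -0.71 -0.03 0 0 -0.15 1" --pt "-0.73 -0.71 -0.03 0 0 -0.15 1" --pt "-0.73 -0.71 -0.03 0 0 -0.15 1"

```text
time: 2.35
eef_pos: [0.5687, -0.1181, 0.2593]
tcp_rot: [-0.449, -3.109, -0.001]
wrist_force: [-0.6, 0.1, 0.6]
grip_width: 0.0852
gripper_force: 0.0
```

Run:
```python
from plant import *
from h import *
import pickle
s=state();print(s['time'],s['eef_pos'],s['tcp_rot'],s['joint_positions'])
c=camera_info("wrist");im=snapshot("wrist");cv2.imwrite("pics/w2.png",im[:,:,::-1]);pickle.dump((s,c),open("w2.pkl","wb"))
s1,c1=pickle.load(open("w1.pkl","rb"))
T=camera_info("top")
print('jaw',tri(T,(195,184.6),c1,(403,258)),'tail',tri(T,(260,200.5),c1,(258,271)))
print(onplane(c1,[(403,258),(258,271)],.061))
b=im.astype(int);m=((b[:,:,0]-b[:,:,2])>25).astype(np.uint8)
n,l,st,ce=cv2.connectedComponentsWithStats(m);print([(st[k],ce[k]) for k in range(1,n) if st[k,4]>60])
print(proj(c,[[.585,-.17,.1305]]))
```

```text
2.35 [ 0.56866522 -0.11811137  0.25926748] [-4.48841072e-01 -3.10856826e+00 -6.24334318e-04] [-2.57178768e-01  3.52113256e-01  1.72046951e+00  3.48357535e-04
  1.06983772e+00 -1.54134788e+00]
jaw (array([0.56711864, 0.25997454, 0.07020153]), np.float64(0.0009197973464376316)) tail (array([0.52585597, 0.10501385, 0.06790926]), np.float64(0.00499615078659039))
[[0.57256584 0.26257487 0.061     ]
 [0.52745257 0.10138159 0.061     ]]
[(array([ 312,    3,   79,   84, 3128], dtype=int32), array([342.4398977 ,  49.23689258])), (array([ 449,   66,  111,  119, 8531], dtype=int32), array([503.09436174, 132.49794866])), (array([363, 166,  35,  37, 260], dtype=int32), array([375.43076923, 176.33846154])), (array([421, 284,  38,  20, 484], dtype=int32), array([441.48966942, 293.85950413])), (array([333, 302,  41,  20, 538], dtype=int32), array([352.2936803, 311.7527881])), (array([512, 312,  45,  21, 476], dtype=int32), array([535.77731092, 321.87394958])), (array([529, 328,  31,  28, 524], dtype=int32), array([547.17938931, 341.26717557])), (array([  0, 343,  10,  23, 140], dtype=int32), array([  2.99285714, 354.3       ])), (array([549, 358,  11,  15,  78], dtype=int32), array([555.55128205, 363.42307692])), (array([337, 361,  38,  17, 296], dtype=int32), array([357.66891892, 369.48648649])), (array([431, 387,  48,  33, 701], dtype=int32), array([454.79457917, 403.94293866]))]
[[226.95552986 231.37617901]]
```

View pics/w2.png

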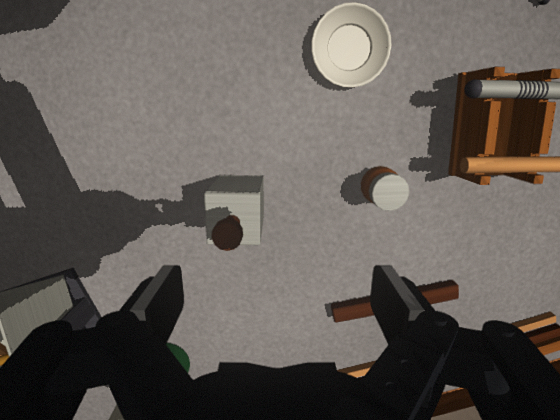

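Here the knob is at (227,233). The lid's top corners are about (205,192), (263,191), (261,244) and (207,244), and the vise tail is at about (467,90).

Run:
```python
from plant import *
from h import *
import pickle
s=state();T=camera_info("top")
s2,c2=pickle.load(open("w2.pkl","rb"));s1,c1=pickle.load(open("w1.pkl","rb"))
im=cv2.imread("pics/w2.png");g=cv2.cvtColor(im,cv2.COLOR_BGR2GRAY)
m=(g[200:260,200:270]<55).astype(np.uint8);n,l,st,ce=cv2.connectedComponentsWithStats(m);k=1+np.argmax(st[1:,4]);print(st[k],ce[k]+[200,200])
kn=ce[k]+[200,200]
print('knob',onplane(c2,[kn],.131),tri(T,(381.87,169.77),c2,kn))
L=[(205,192),(263,191),(261,244),(207,244)]
q=onplane(c2,L,.0955);print(q,q.mean(0))
for a,b in zip([(386.4,188.4),(364,182.4),(370.6,160),(393,166)],L):print(tri(T,a,c2,b))
print('tail',tri(c1,(258,271),c2,(467,90)))
goal(s,(.585,-.170,.135))
```

```text
[ 12  15  31  35 809] [227.21260816 232.88380717]
knob [[ 0.5862877 -0.1701198  0.131    ]] (array([ 0.58470367, -0.16890881,  0.13592632]), np.float64(0.00017425433700039077))
[[ 0.55070576 -0.1866186   0.0955    ]
 [ 0.56597256 -0.1314054   0.0955    ]
 [ 0.61911288 -0.1499242   0.0955    ]
 [ 0.60340318 -0.20369936  0.0955    ]] [ 0.58479859 -0.16791189  0.0955    ]
(array([ 0.54654337, -0.18229587,  0.11342918]), np.float64(0.002797498197988579))
(array([ 0.55586519, -0.12632461,  0.14085448]), np.float64(0.000494919795232415))
(array([ 0.61062294, -0.14709801,  0.11827305]), np.float64(0.0020838412926028533))
(array([ 0.59954987, -0.20174889,  0.10518379]), np.float64(0.0029119406471054916))
tail (array([0.52977434, 0.10048544, 0.05685389]), np.float64(0.0007921966025286676))
inc [-0.1045 -0.153   0.4142] [0. 0. 0.]
```

Call:
apply_moves --pt "-0.104 -0.155 0 0 0 0 1" --pt "-0.104 -0.155 0.1 0 0 0 1" --pt "-0.104 -0.155 0.425 0 0 0 1" --pt "-0.104 -0.155 0.425 0 0 0 1" --pt "-0.104 -0.155 0.425 0 0 0 1" --pt "-0.104 -0.155 0.425 0 0 0 1"

```text
time: 3.0
eef_pos: [0.5847, -0.1706, 0.133]
tcp_rot: [-0.446, -3.108, -0.001]
wrist_force: [0.5, -0.1, 1.4]
grip_width: 0.0855
gripper_force: 0.0
```

Call:
apply_moves --pt "0 0 0 0 0 0 -0.6" --pt "0 0 0 0 0 0 -0.6" --pt "0 0 0 0 0 0 -0.6" --pt "0 0 0 0 0 0 -0.6" --pt "0 0 0 0 0 0 -0.6" --pt "0 0 0 0 0 0 -0.6" --squeeze 20

```text
time: 3.6
eef_pos: [0.5855, -0.1728, 0.134]
tcp_rot: [0.45, 3.107, -0.001]
wrist_force: [-3.7, 1.3, 16.8]
grip_width: 0.0173
gripper_force: 9.0
```

Run:
```python
from plant import *
import cv2,numpy as np
s=state();print(s['eef_pos'],s['grip_width'],s['gripper_force'],s['joint_positions'])
a=snapshot("scene")[150:250,110:243];b=snapshot("wrist")[150:400,90:423]
cv2.imwrite("pics/k1.png",np.hstack([cv2.resize(x,(400,300),interpolation=cv2.INTER_CUBIC) for x in(a,b)])[:,:,::-1])
```

```text
[ 0.58547664 -0.17284321  0.13402299] 0.01728612232887614 8.954854533949401 [-3.36718997e-01  5.28673425e-01  1.77847154e+00 -4.19608476e-07
  8.32276348e-01 -1.62008805e+00]
```

View pics/k1.png

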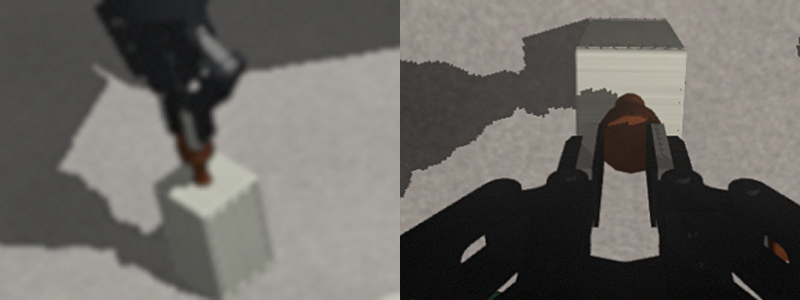

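The wrist crop shows the pads pinching only the upper part of the knob head, at about (630,140). They need to sit lower, so I'll reopen, go down 12 mm and grip again.

Call:
apply_moves --pt "0 0 0 0 0 0 0.3" --pt "0 0 0 0 0 0 0.3" --pt "0 0 0 0 0 0 0.3" --pt "0 0 0.04 0 0 0 0.3" --pt "0 0 0.04 0 0 0 0.3"

```text
time: 4.2
eef_pos: [0.5837, -0.1721, 0.1186]
tcp_rot: [-0.449, -3.107, -0.001]
wrist_force: [-0.0, 1.0, -1.1]
grip_width: 0.0556
gripper_force: 0.0
```

Call:
apply_moves --pt "0 0 0 0 0 0 -0.5" --pt "0 0 0 0 0 0 -0.5" --pt "0 0 0 0 0 0 -0.5" --pt "0 0 0 0 0 0 -0.5" --pt "0 0 0 0 0 0 -0.5" --pt "0 0 0 0 0 0 -0.5" --squeeze 20

```text
time: 4.8
eef_pos: [0.585, -0.1706, 0.1206]
tcp_rot: [0.45, 3.109, 0.003]
wrist_force: [3.5, 17.1, 3.4]
grip_width: 0.0267
gripper_force: 19.7
```

Run:
```python
from plant import *
import cv2,numpy as np
s=state();print(s['eef_pos'],s['tcp_rot'],s['grip_width'],s['gripper_force'],s['wrist_force'],s['ft_torque'])
```

```text
[ 0.58504943 -0.17059744  0.12061772] [0.4501176  3.10916583 0.00345851] 0.026665051412962687 19.68274834100157 [ 3.53584183 17.07484378  3.35289438] [ 2.94615925 -0.50060108  0.02386298]
```

The knob head is held at 26.7 mm with 19.7 N. Now I'll swing it along the arc about the hinge.

Call:
apply_moves --pt "-0.025 0.005 -0.013 0 0 0 -0.5" --pt "-0.051 0.007 -0.022 0 0 0 -0.5" --pt "-0.064 0.007 -0.024 0 0 0 -0.5" --pt "-0.078 0.007 -0.025 0 0 0 -0.5" --pt "-0.092 0.007 -0.025 0 0 0 -0.5" --pt "-0.106 0.007 -0.024 0 0 0 -0.5"

```text
time: 5.4
eef_pos: [0.6163, -0.1797, 0.1278]
tcp_rot: [0.45, 3.109, -0.0]
wrist_force: [-1.8, 1.9, 4.1]
grip_width: 0.0267
gripper_force: 21.3
```

Run:
```python
from plant import *
import cv2,numpy as np
s=state();print(s['eef_pos'],s['tcp_rot'],s['grip_width'],s['gripper_force'],s['wrist_force'],s['ft_torque'])
a=snapshot("scene")[140:240,110:243]
cv2.imwrite("pics/k2.png",cv2.resize(a,(400,300),interpolation=cv2.INTER_CUBIC)[:,:,::-1])
```

```text
[ 0.61629473 -0.17971619  0.12783412] [ 4.49772151e-01  3.10870542e+00 -1.37567499e-04] 0.026700488310257006 21.26032205298543 [-1.81286048  1.88443561  4.0723654 ] [3.71261388e-01 3.22712587e-01 7.92025205e-05]
```

View pics/k2.png

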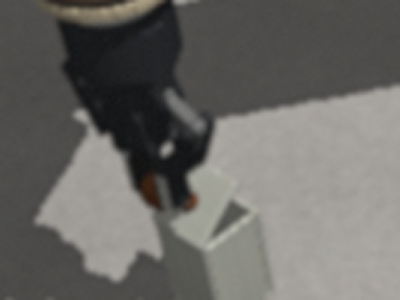

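The lid is open about 40 degrees with low forces, so I'll continue along the arc.

Call:
apply_moves --pt "-0.027 0 0.005 0 0 0 -0.5" --pt "-0.053 0 0.016 0 0 0 -0.5" --pt "-0.076 0 0.03 0 0 0 -0.5" --pt "-0.097 0 0.049 0 0 0 -0.5" --pt "-0.111 0 0.066 0 0 0 -0.5" --pt "-0.111 0 0.066 0 0 0 -0.5"

```text
time: 6.05
eef_pos: [0.6491, -0.1897, 0.1071]
tcp_rot: [0.449, 3.108, -0.001]
wrist_force: [3.8, -4.6, 4.7]
grip_width: 0.0268
gripper_force: 21.9
```

Call:
apply_moves --pt "0 0 0 0 0 0 0.8" --pt "0 0 0 0 0 0 1" --pt "0 0 0 0 0 0 1" --pt "0 0 0 0 0 0 1" --pt "0 0 0 0 0 0 1" --pt "0 0 -0.35 0 0 0 1" --pt "0 0 -0.35 0 0 0 1" --pt "0 0 -0.35 0 0 0 1"

```text
time: 6.85
eef_pos: [0.6507, -0.1898, 0.2195]
tcp_rot: [0.448, 3.101, -0.003]
wrist_force: [0.9, -0.1, 0.5]
grip_width: 0.0858
gripper_force: 0.0
```

Run:
```python
from plant import *
import cv2,numpy as np
s=state();print(s['eef_pos'],s['tcp_rot'],s['grip_width'],s['wrist_force'],s['joint_positions'])
a=snapshot("scene")[140:240,110:243];b=snapshot("top")[130:205,330:430]
cv2.imwrite("pics/k3.png",np.hstack([cv2.resize(x,(400,300),interpolation=cv2.INTER_CUBIC) for x in(a,b)])[:,:,::-1])
```

```text
[ 0.65073041 -0.1898369   0.21945092] [ 4.48272175e-01  3.10050280e+00 -2.55407650e-03] 0.08581464571071208 [ 0.90881152 -0.13851832  0.47798369] [-3.28580233e-01  5.21547139e-01  1.54321978e+00  2.88474452e-05
  1.06782611e+00 -1.61221932e+00]
```

View pics/k3.png

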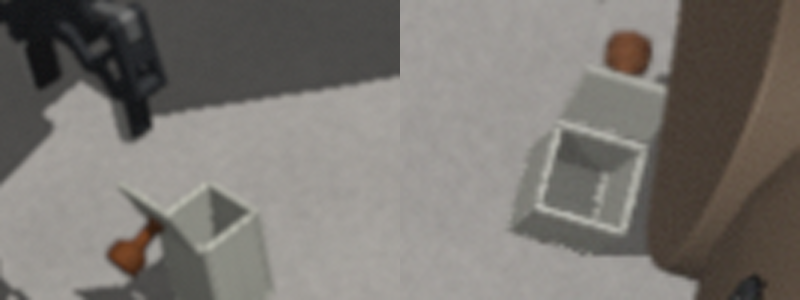

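The lid is open on its stop: the knob hangs behind the tin at scene crop (130,250), and the rim is open. Next I work out the wrist angles for the 45° pick and the upright placement.

```bash
cat > kin.py <<'E'
from h import *
from scipy.optimize import least_squares
D=[([1.158389,.480839,1.596894,0,1.065095,-.0465676],[.2323093,.60660851,.22626021],None),
([.279892,.196506,1.969204,0,.976256,-.923393],[.44002659,.15813397,.25066254],None),
([-.2571788,.352113,1.7204695,.0003,1.069838,-1.541348],[.56866522,-.11811137,.25926748],None),
([-.33671899,.528673,1.77847154,0,.832276,-1.620088],[.58547664,-.17284321,.13402299],None),
([-.328580,.521547,1.54321978,0,1.06782611,-1.612219],[.65073041,-.1898369,.21945092],None)]
def Rw(q):return Ro.from_euler('ZYZYZ',[q[0],q[1]+q[2],q[3],q[4],q[5]])
C=Rw(D[0][0]).inv()*Ro.from_rotvec([-.57142,-3.088885,.00188])
def ang(R,q1,ph):
    M=(Ro.from_euler('ZY',[q1,ph]).inv()*R*C.inv())
    return M.as_euler('ZYZ')
E
python3 - <<'E'
from kin import *
np.set_printoptions(precision=4,suppress=True)
print(C.as_matrix())
for q,p,_ in D:
    print((Rw(q)*C).as_rotvec(), np.hypot(p[0],p[1]), np.arctan2(p[1],p[0])-q[0])
A=[];b=[]
for q,p,_ in D:
    s,c=np.sin,np.cos;t=q[1]+q[2]
    A.append([s(q[1]),s(t),c(t),1,0]);b.append(np.hypot(p[0],p[1]))
    A.append([c(q[1]),c(t),-s(t),0,1]);b.append(p[2])
x,r,_,sv=np.linalg.lstsq(np.array(A),np.array(b),rcond=None);print(x,r,sv)
A=np.array(A);x2,r2=np.linalg.lstsq(A[:,[0,1,4]],np.array(b),rcond=None)[:2];print(x2,r2)
u=np.array([.257,.966,0]);u/=np.linalg.norm(u);Z=np.array([0,0,1.])
h=np.array([.5493+.04*u[0],.1825+.04*u[1],.061])
def fr(x,z):return Ro.from_matrix(np.c_[x,np.cross(z,x),z])
tx=np.array([np.cos(-.3),np.sin(-.3),0])
for nm,sg in(("A",-1),("B",1)):
  for d6 in(.2,.3,.4):
    z=(-u-Z)/2**.5;R=fr(sg*(u-Z)/2**.5,z);w=h-d6*z
    print(nm,d6,'pick',[ang(R,np.arctan2(w[1],w[0]),ph) for ph in(1.8,2.1)], np.hypot(*w[:2]))
    z=(tx-Z)/2**.5;R=fr(sg*(tx+Z)/2**.5,z);w=np.array([.583,-.17,.129])-d6*z
    print('   place',[ang(R,np.arctan2(w[1],w[0]),ph) for ph in(1.8,2.1)],np.hypot(*w[:2]))
E
```

```text
Traceback (most recent call last):
  File "kin.py", line 9, in <module>
    C=Rw(D[0][0]).inv()*Ro.from_rotvec([-.57142,-3.088885,.00188])
      ~~^^^^^^^^^
  File "kin.py", line 8, in Rw
    def Rw(q):return Ro.from_euler('ZYZYZ',[q[0],q[1]+q[2],q[3],q[4],q[5]])
                     ~~~~~~~~~~~~~^^^^^^^^^^^^^^^^^^^^^^^^^^^^^^^^^^^^^^^^^
  File "scipy/spatial/transform/_rotation.pyx", line 1413, in scipy.spatial.transform._rotation.Rotation.from_euler
ValueError: Expected axis specification to be a non-empty string of upto 3 characters, got ZYZYZ
```

```bash
sed -i "s/return Ro.from_euler('ZYZYZ',\[q\[0\],q\[1\]+q\[2\],q\[3\],q\[4\],q\[5\]\])/return Ro.from_euler('ZY',[q[0],q[1]+q[2]])*Ro.from_euler('ZYZ',[q[3],q[4],q[5]])/" kin.py
cat > k.py <<'E'
from kin import *
np.set_printoptions(precision=3,suppress=True)
print(C.as_matrix())
for q,p,_ in D:
    print((Rw(q)*C).as_rotvec(), np.hypot(p[0],p[1]), np.arctan2(p[1],p[0])-q[0])
A=[];b=[]
for q,p,_ in D:
    s,c=np.sin,np.cos;t=q[1]+q[2]
    A.append([s(q[1]),s(t),c(t),1,0]);b.append(np.hypot(p[0],p[1]))
    A.append([c(q[1]),c(t),-s(t),0,1]);b.append(p[2])
x,r,_,sv=np.linalg.lstsq(np.array(A),np.array(b),rcond=None);print(x,r,sv)
A=np.array(A);x2,r2=np.linalg.lstsq(A[:,[0,1,4]],np.array(b),rcond=None)[:2];print(x2,r2)
u=np.array([.257,.966,0]);u/=np.linalg.norm(u);Z=np.array([0,0,1.])
h=np.array([.5493+.04*u[0],.1825+.04*u[1],.061])
def fr(x,z):return Ro.from_matrix(np.c_[x,np.cross(z,x),z])
tx=np.array([np.cos(-.3),np.sin(-.3),0])
for nm,sg in(("A",-1),("B",1)):
  for d6 in(.2,.3,.4):
    z=(-u-Z)/2**.5;R=fr(sg*(u-Z)/2**.5,z);w=h-d6*z
    print(nm,d6,'pick',[ang(R,np.arctan2(w[1],w[0]),ph) for ph in(1.8,2.1)], np.hypot(*w[:2]))
    z=(tx-Z)/2**.5;R=fr(sg*(tx+Z)/2**.5,z);w=np.array([.583,-.17,.129])-d6*z
    print('   place',[ang(R,np.arctan2(w[1],w[0]),ph) for ph in(1.8,2.1)],np.hypot(*w[:2]))
E
python3 k.py
```

```text
[[-0. -1. -0.]
 [ 1. -0.  0.]
 [-0. -0.  1.]]
[-0.571 -3.089  0.002] 0.6495702389048548 0.046672752740120727
[-0.574 -3.088  0.   ] 0.4675786055573854 0.06510899823117022
[-0.449 -3.109 -0.001] 0.5808015393926959 0.052391143751591956
[ 0.45   3.107 -0.001] 0.6104569364245063 0.04965515636474188
[ 0.448  3.101 -0.003] 0.6778555267167025 0.04472849035973964
[ 0.602  0.446  0.035 -0.    -0.061] [0.] [3.863 3.159 0.243 0.146 0.138]
[ 0.595  0.427 -0.093] [0.]
A 0.2 pick [array([-0.549,  1.911, -2.373]), array([-0.517,  1.652, -2.218])] 0.6951159340733395
   place [array([-0.028,  0.556, -1.532]), array([-0.059,  0.257, -1.499])] 0.46588304946303744
A 0.3 pick [array([-0.514,  1.944, -2.314]), array([-0.479,  1.679, -2.168])] 0.7475006474894876
   place [array([-0.033,  0.557, -1.525]), array([-0.07 ,  0.257, -1.486])] 0.39519112295883935
A 0.4 pick [array([-0.481,  1.97 , -2.262]), array([-0.444,  1.701, -2.123])] 0.8027006130505665
   place [array([-0.041,  0.557, -1.515]), array([-0.085,  0.257, -1.467])] 0.3245073674879478
B 0.2 pick [array([-0.549,  1.911,  0.768]), array([-0.517,  1.652,  0.924])] 0.6951159340733395
   place [array([-0.028,  0.557,  1.61 ]), array([-0.059,  0.257,  1.643])] 0.46588304946303744
B 0.3 pick [array([-0.514,  1.944,  0.827]), array([-0.479,  1.679,  0.974])] 0.7475006474894876
   place [array([-0.033,  0.557,  1.617]), array([-0.07 ,  0.257,  1.656])] 0.39519112295883935
B 0.4 pick [array([-0.481,  1.97 ,  0.88 ]), array([-0.444,  1.701,  1.018])] 0.8027006130505665
   place [array([-0.041,  0.557,  1.627]), array([-0.085,  0.257,  1.674])] 0.3245073674879478
```

```bash
cat > t.py <<'E'
from kin import *
np.set_printoptions(precision=3,suppress=True)
u=np.array([.257,.966,0]);u/=np.linalg.norm(u);Z=np.array([0,0,1.])
O=np.array([.5493,.1825,.061]); H=O+.043*u
def fr(x,z):return Ro.from_matrix(np.c_[x,np.cross(z,x),z])
zp=(-u-Z)/2**.5; Rp=fr(-(u-Z)/2**.5,zp)
E
python3 - <<'E'
from t import *
from plant import state
s=state();R0=Ro.from_rotvec(s['tcp_rot']);v=(R0.inv()*Rp).as_rotvec();print(np.degrees(v),H)
n=5
W=[(.64,-.12,.30),(.60,0,.33),(.58,.12,.33),(.57,.20,.30),tuple(H+.004*zp-.12*zp)]
P=s['eef_pos']
for k in range(n):
    Rk=R0*Ro.from_rotvec(v*k/n);Rn=R0*Ro.from_rotvec(v*(k+1)/n)
    print(W[k],Rk.inv().apply(np.array(W[k])-P)/.3,np.degrees(v/n)/30, 'z',Rn.as_matrix()[:,2],[ang(Rn,np.arctan2(w[1],w[0]),1.9) for w in [np.array(W[k])-.3*Rn.as_matrix()[:,2]]]);P=np.array(W[k])
E
```

```text
[ 35.623  34.973 -86.459] [0.56  0.224 0.061]
(0.64, -0.12, 0.3) [ 0.092  0.213 -0.284] [ 0.237  0.233 -0.576] z [-0.133 -0.107 -0.985] [array([-0.126,  1.363, -1.681])]
(0.6, 0, 0.33) [ 0.142  0.39  -0.124] [ 0.237  0.233 -0.576] z [-0.228 -0.245 -0.942] [array([-0.221,  1.506, -1.739])]
(0.58, 0.12, 0.33) [-0.051  0.394 -0.083] [ 0.237  0.233 -0.576] z [-0.27  -0.4   -0.876] [array([-0.289,  1.657, -1.824])]
(0.57, 0.2, 0.3) [-0.154  0.242 -0.01 ] [ 0.237  0.233 -0.576] z [-0.254 -0.552 -0.794] [array([-0.372,  1.782, -1.999])]
(np.float64(0.5814440471599696), np.float64(0.3033215936051774), np.float64(0.1430243866176395)) [-0.552  0.208  0.216] [ 0.237  0.233 -0.576] z [-0.182 -0.683 -0.707] [array([-0.458,  1.885, -2.204])]
```

Call:
apply_moves --pt "0.09 0.21 -0.28 0.24 0.23 -0.58 0.5" --pt "0.09 0.21 -0.28 0.24 0.23 -0.58 0.5" --pt "0.09 0.21 -0.28 0.24 0.23 -0.58 0.5" --pt "0.09 0.21 -0.28 0.24 0.23 -0.58 0.5"

```text
time: 7.35
eef_pos: [0.6403, -0.1189, 0.2966]
tcp_rot: [0.031, -3.001, 0.161]
wrist_force: [-0.2, -0.5, -1.2]
grip_width: 0.0641
gripper_force: 0.0
```

Call:
apply_moves --pt "0.14 0.39 -0.12 0.24 0.23 -0.58 0.5" --pt "0.14 0.39 -0.12 0.24 0.23 -0.58 0.5" --pt "0.14 0.39 -0.12 0.24 0.23 -0.58 0.5" --pt "0.14 0.39 -0.12 0.24 0.23 -0.58 0.5"

```text
time: 7.75
eef_pos: [0.5989, 0.0021, 0.3239]
tcp_rot: [0.469, -2.815, 0.303]
wrist_force: [0.4, -1.1, -0.9]
grip_width: 0.0638
gripper_force: 0.0
```

Call:
apply_moves --pt "-0.05 0.39 -0.08 0.24 0.23 -0.58 0.4" --pt "-0.05 0.39 -0.08 0.24 0.23 -0.58 0.4" --pt "-0.05 0.39 -0.08 0.24 0.23 -0.58 0.4" --pt "-0.05 0.39 -0.08 0.24 0.23 -0.58 0.4"

```text
time: 8.15
eef_pos: [0.5787, 0.1196, 0.322]
tcp_rot: [0.862, -2.568, 0.429]
wrist_force: [0.0, -0.6, -0.6]
grip_width: 0.0598
gripper_force: 0.0
```

Run:
```python
from t import *
from plant import state
s=state();print(repr(s['joint_positions'].round(5)),repr(s['eef_pos']),s['tcp_rot'],s['time'],s['wrist_force'])
print((Rw(s['joint_positions'])*C).as_rotvec())
R0=Ro.from_rotvec(s['tcp_rot']);v=(R0.inv()*Rp).as_rotvec();n=2
W=[(.575,.23,.29),tuple(H+.004*zp-.10*zp)];P=s['eef_pos']
for k in range(n):
    Rk=R0*Ro.from_rotvec(v*k/n)
    print(W[k],Rk.inv().apply(np.array(W[k])-P)/.3,np.degrees(v/n)/30);P=np.array(W[k])
```

```text
array([ 0.338,  0.564,  1.327, -0.297,  1.664, -1.846]) array([0.579, 0.12 , 0.322]) [ 0.862 -2.568  0.429] 8.15 [ 0.042 -0.603 -0.578]
[ 0.862 -2.568  0.429]
(0.575, 0.23, 0.29) [-0.226  0.305 -0.052] [ 0.233  0.231 -0.567]
(np.float64(0.5778080727174623), np.float64(0.2896548569847024), np.float64(0.12888225099390857)) [-0.454  0.153  0.314] [ 0.233  0.231 -0.567]
```

Call:
apply_moves --pt "-0.23 0.3 -0.05 0.23 0.23 -0.57 0.4" --pt "-0.23 0.3 -0.05 0.23 0.23 -0.57 0.4" --pt "-0.23 0.3 -0.05 0.23 0.23 -0.57 0.4" --pt "-0.23 0.3 -0.05 0.23 0.23 -0.57 0.4"

```text
time: 8.55
eef_pos: [0.5776, 0.2278, 0.2887]
tcp_rot: [1.2, -2.275, 0.531]
wrist_force: [-0.7, -0.5, -0.7]
grip_width: 0.0601
gripper_force: 0.0
```

Call:
apply_moves --pt "-0.45 0.15 0 0.23 0.23 -0.57 0.4" --pt "-0.45 0.15 0.1 0.23 0.23 -0.57 0.4" --pt "-0.45 0.15 0.3 0.23 0.23 -0.57 0.4" --pt "-0.45 0.15 0.3 0.23 0.23 -0.57 0.4" --pt "-0.45 0.15 0.3 0.23 0.23 -0.57 0.4" --pt "-0.45 0.15 0.3 0.23 0.23 -0.57 0.4"

```text
time: 9.15
eef_pos: [0.5839, 0.2861, 0.1363]
tcp_rot: [1.488, -1.948, 0.613]
wrist_force: [0.8, 0.3, 1.0]
grip_width: 0.0599
gripper_force: 0.0
```

Run:
```python
from t import *
from plant import *
np.set_printoptions(precision=5)
s=state();print(repr(s['joint_positions']),repr(s['eef_pos']),s['tcp_rot'],s['time'],s['wrist_force'])
c=camera_info("wrist");im=snapshot("wrist");cv2.imwrite("pics/w3.png",im[:,:,::-1])
print(proj(c,[O+.085*u,O-.085*u,H]))
goal(s,H+.004*zp,Rp)
```

```text
array([ 0.65642,  0.95137,  1.17042, -0.44218,  1.6774 , -2.11408]) array([0.58395, 0.28611, 0.13634]) [ 1.48779 -1.94841  0.61342] 9.15 [0.80832 0.25389 1.02679]
[[286.41449 266.5677 ]
 [282.97954 100.65485]
 [285.40015 215.90868]]
inc [-0.0204  0.0215  0.3467] [ 0.0076  0.0078 -0.0093]
```

View pics/w3.png

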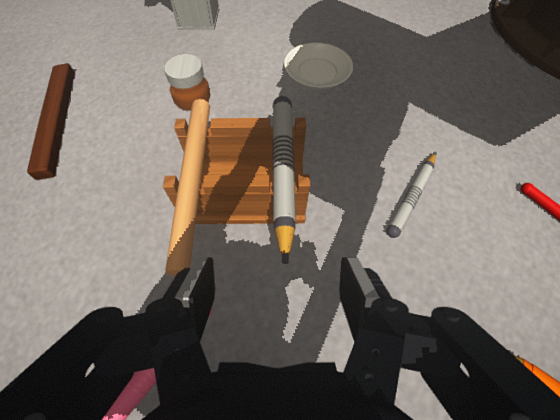

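This view shows the vise's jaw tip at (285.5,261) and tail at (283,98), nearly in line across the fingers. I'll refine its position along the axis from two wrist views.

Run:
```python
from t import *
from plant import *
import pickle
s=state();c=camera_info("wrist");T=camera_info("top");S=camera_info("scene")
_,c1=pickle.load(open("w1.pkl","rb"));_,c2=pickle.load(open("w2.pkl","rb"))
for nm,ob in(("jaw",[(T,(195,184.6)),(S,(367,268)),(c1,(403,258)),(c,(285.5,261))]),("tail",[(S,(301.3,234.5)),(c1,(258,271)),(c2,(467,90)),(c,(283,98))])):
    A=0;b=0
    for cc,p in ob:
        o,d=ray(cc,[p]);M=np.eye(3)-np.outer(d[0],d[0]);A=A+M;b=b+M@o
    X=np.linalg.solve(A,b);print(nm,X,[np.round(proj(cc,[X])[0]-p,1) for cc,p in ob],onplane(c,[ob[-1][1]],.061))
```

```text
jaw [0.571 0.261 0.062] [array([-0.3, -0.9]), array([ 0. , -0.3]), array([-1.2, -0.8]), array([0.9, 0.4])] [[0.571 0.261 0.061]]
tail [0.528 0.1   0.061] [array([-0.8, -0.6]), array([-0.6,  0.9]), array([ 1.3, -1.7]), array([-0.5,  2.9])] [[0.527 0.097 0.061]]
```

Call:
apply_moves --pt "-0.015 0.022 0.1 0 0 0 0.3" --pt "-0.015 0.022 0.2 0 0 0 0.3" --pt "-0.015 0.022 0.28 0 0 0 0.3" --pt "-0.015 0.022 0.33 0 0 0 0.3" --pt "-0.015 0.022 0.352 0 0 0 0.3" --pt "-0.015 0.022 0.352 0 0 0 0.3" --pt "-0.015 0.022 0.352 0 0 0 0.3"

```text
time: 9.9
eef_pos: [0.559, 0.2219, 0.0583]
tcp_rot: [1.492, -1.948, 0.615]
wrist_force: [0.2, -0.1, -0.5]
grip_width: 0.0554
gripper_force: 0.0
```

Call:
apply_moves --pt "0 0 0 0 0 0 -0.6" --pt "0 0 0 0 0 0 -0.8" --pt "0 0 0 0 0 0 -0.8" --pt "0 0 0 0 0 0 -0.8" --pt "0 0 0 0 0 0 -0.8" --pt "0 0 0 0 0 0 -0.8" --squeeze 40

```text
time: 10.5
eef_pos: [0.5582, 0.2213, 0.0573]
tcp_rot: [1.492, -1.946, 0.614]
wrist_force: [1.2, 3.0, 2.1]
grip_width: 0.0148
gripper_force: 39.0
```

Call:
apply_moves --pt "0 0 0 0 0 0 -0.8" --pt "0.02 0 -0.02 0 0 0 -0.8" --pt "0.05 0 -0.05 0 0 0 -0.8" --pt "0.1 0 -0.1 0 0 0 -0.8" --pt "0.18 0 -0.18 0 0 0 -0.8" --pt "0.26 0 -0.26 0 0 0 -0.8" --pt "0.26 0 -0.26 0 0 0 -0.8" --squeeze 70

```text
time: 11.2
eef_pos: [0.5598, 0.2216, 0.1736]
tcp_rot: [1.493, -1.953, 0.617]
wrist_force: [1.1, 1.1, -2.2]
grip_width: 0.0139
gripper_force: 68.5
```

Run:
```python
from t import *
from plant import *
np.set_printoptions(precision=5)
s=state();print(repr(s['joint_positions']),repr(s['eef_pos']),s['tcp_rot'],s['time'],s['wrist_force'],s['grip_width'],s['gripper_force'])
c=camera_info("wrist");im=snapshot("wrist");cv2.imwrite("pics/w4.png",im[:,:,::-1])
sc=snapshot("scene");cv2.imwrite("pics/s4.png",sc[:,:,::-1])
X=s['eef_pos'];R=Ro.from_rotvec(s['tcp_rot']).as_matrix();g=X-.004*R[:,2]
print(proj(c,[g+.042*u,g-.128*u]),proj(camera_info("scene"),[g+.042*u,g-.128*u]))
a=cv2.resize(im[40:340,100:460],(400,333));b=cv2.resize(sc[180:280,260:380],(400,333))
cv2.imwrite("pics/c4.png",np.hstack([a,b])[:,:,::-1])
```

```text
array([ 0.61137,  0.82672,  1.34908, -0.46963,  1.60477, -2.12336]) array([0.55977, 0.22164, 0.17356]) [ 1.49346 -1.9531   0.61656] 11.2 [ 1.05302  1.07994 -2.16253] 0.01386023396989155 68.54587108726264
[[277.78926 362.88389]
 [276.79823  85.22189]] [[374.17981 228.98696]
 [300.75673 194.23873]]
```

View pics/c4.png

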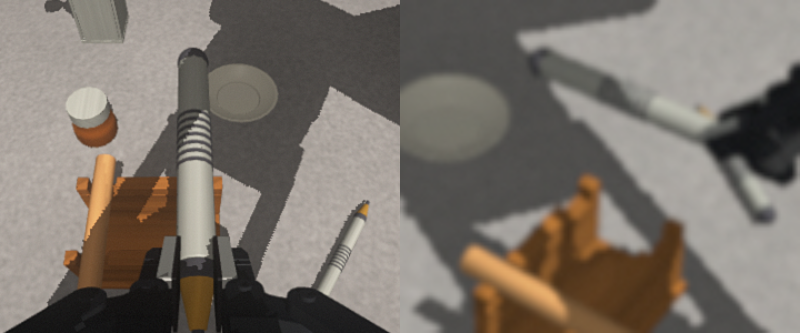

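The wrist crop shows the vise gripped near its chuck, with the tail at about (274,87) in full-frame pixels. In the scene view the tail is at about (299,198.6), so the vise is held close to level. Now I fit the arm model and choose an azimuth for the placement.

```bash
cat > ik.py <<'E'
from t import *
D2=[(q,p) for q,p,_ in D]+[([.65642,.95137,1.17042,-.44218,1.6774,-2.11408],[.58395,.28611,.13634]),([.61137,.82672,1.34908,-.46963,1.60477,-2.12336],[.55977,.22164,.17356])]
def fk(q,x):
    L1,L2,a,h,e,d6,tx,ty=x;t=q[1]+q[2]
    w=np.array([a+L1*np.sin(q[1])+L2*np.sin(t)+e*np.cos(t),0,h+L1*np.cos(q[1])+L2*np.cos(t)-e*np.sin(t)])
    Rr=Rw(q)*C
    return Ro.from_euler('Z',q[0]).apply(w)+Rr.apply([tx,ty,d6]),Rr
x=least_squares(lambda x:np.concatenate([fk(q,x)[0]-p for q,p in D2]+[.002*(x[[2,4]])]),[.6,.43,0,.2,0,.3,0,.03]).x
res=np.abs(np.concatenate([fk(q,x)[0]-p for q,p in D2])).max()
lo=np.array([-2.75,-.82,.23,-1.56,.09,-2.92]);hi=np.array([2.75,2.05,2.67,4.7,2.69,2.92])
def ik(P,R,q0):
    def f(q):
        p,r=fk(q,x);return np.concatenate([(p-P)*3,(r.inv()*R).as_rotvec()])
    s=least_squares(f,np.clip(q0,lo+1e-3,hi-1e-3),bounds=(lo,hi));return s.x,np.abs(s.fun).max()
E
python3 - <<'E'
from ik import *
from plant import *
print('params',x,res)
s=state();c=camera_info("wrist");S=camera_info("scene")
tl,e=tri(c,(274,87),S,(299,198.6));R=Ro.from_rotvec(s['tcp_rot']);g=s['eef_pos']-.004*R.as_matrix()[:,2]
v=g-tl;print('tail',tl,e,'len',np.linalg.norm(v),v/np.linalg.norm(v),'in tool',R.inv().apply(v/np.linalg.norm(v)),R.inv().apply(tl-s['eef_pos']))
yaw=np.radians(-17)
c0=np.array([.5835,-.169,0])
q0=s['joint_positions']
for d in(0,-15,-30,-45,-60,-75,-90):
    a=yaw+np.radians(d);hx=np.array([np.cos(a),np.sin(a),0]);z=(hx-Z)/2**.5;R=fr(-(hx+Z)/2**.5,z)
    o=[]
    for zz in(.135,.25):
        b=min((ik(c0+[0,0,zz],R,g) for g in(q0,[-.3,.3,2,-.3,1,-1.5],[-.1,.3,2.2,-.7,.6,-1])),key=lambda t:t[1]);o+=[b[0],b[1]]
    print(d,*o)
E
```

```text
params [0.6   0.419 0.004 0.242 0.001 0.342 0.011 0.024] 0.025834700627049956
tail [0.528 0.096 0.166] 0.0039541770815854395 len 0.13134021354682157 [0.237 0.97  0.049] in tool [-0.676  0.023 -0.736] [ 0.089 -0.003  0.093]
0 [-0.258  0.338  2.212 -1.56   0.09   0.021] 0.19223626344179928 [-0.376  0.174  2.222  1.291  0.09  -2.92 ] 0.06058957180621226
-15 [-0.15   0.355  2.222 -1.56   0.293  0.332] 0.1627846241504489 [-0.169  0.184  2.244 -1.56   0.272  0.28 ] 0.033441659091604105
-30 [-0.011  0.419  2.234 -1.56   0.543  0.685] 0.07856763642792002 [-0.034  0.233  2.227 -1.455  0.528  0.482] 4.9960036108132044e-15
-45 [ 0.059  0.493  2.243 -1.557  0.698  0.979] 1.837197061149709e-12 [ 0.059  0.294  2.13  -1.209  0.758  0.516] 3.635980405647387e-15
-60 [ 0.106  0.543  2.11  -1.22   0.844  0.898] 5.364375610383831e-12 [ 0.106  0.367  2.006 -1.021  0.967  0.577] 1.1933787291695808e-12
-75 [ 0.116  0.601  1.963 -0.974  1.007  0.879] 3.885780586188047e-16 [ 0.116  0.445  1.866 -0.867  1.161  0.651] 1.5620837956475953e-13
-90 [ 0.099  0.663  1.812 -0.786  1.174  0.903] 1.7985612998927536e-14 [ 0.099  0.524  1.718 -0.734  1.342  0.735] 2.2648549702353193e-14
```

```bash
sed -i 's/L1,L2,a,h,e,d6,tx,ty=x/L1,L2,a,h,e,d6,dy=x/; s/np.cos(t),0,h+L1/np.cos(t),dy,h+L1/; s/\[tx,ty,d6\]/[0,0,d6]/; s/0,.3,0,.03\]/0,.3,.03]/' ik.py
cat > sw.py <<'E'
from ik import *
from plant import *
print('params',x,res)
q0=state()['joint_positions'];yaw=np.radians(-17);c0=np.array([.5835,-.169,0])
for d in(-15,-30,-45,-60,-75,-90):
    a=yaw+np.radians(d);hx=np.array([np.cos(a),np.sin(a),0]);z=(hx-Z)/2**.5;R=fr(-(hx+Z)/2**.5,z)
    o=[]
    for zz in(.135,.25):
        b=min((ik(c0+[0,0,zz],R,g) for g in(q0,[-.3,.3,2,-.3,1,-1.5],[.1,.6,1.9,-.9,1,.9])),key=lambda t:t[1]);o+=[b[0],b[1]]
    print(d,*o)
E
python3 sw.py
```

```text
params [ 0.597  0.445 -0.     0.318  0.033  0.376  0.03 ] 9.102788888767921e-05
-15 [-0.132  0.389  2.209 -1.56   0.306  0.358] 0.17566225452725412 [-0.157  0.198  2.253 -1.56   0.281  0.297] 0.05236060904476466
-30 [ 0.013  0.479  2.194 -1.56   0.558  0.717] 0.07990040530269521 [-0.012  0.275  2.226 -1.511  0.538  0.567] 1.4710455076283324e-15
-45 [ 0.077  0.562  2.177 -1.544  0.705  0.983] 6.628031457012185e-14 [ 0.077  0.347  2.101 -1.224  0.76   0.555] 1.676436767183986e-14
-60 [ 0.113  0.613  2.023 -1.201  0.854  0.878] 8.19899703685678e-14 [ 0.113  0.428  1.954 -1.022  0.967  0.589] 4.1944225870338404e-13
-75 [ 0.111  0.673  1.86  -0.961  1.023  0.846] 9.992007221626409e-16 [ 0.111  0.51   1.795 -0.867  1.162  0.644] 1.0286105300849613e-11
-90 [ 0.083  0.737  1.696 -0.783  1.196  0.863] 3.479549981477703e-12 [ 0.083  0.592  1.634 -0.739  1.346  0.714] 1.998401444325282e-15
```

```bash
cat > pl.py <<'E'
from ik import *
from plant import *
yaw=np.radians(-17);c0=np.array([.5778,-.1672,0])
a=yaw+np.radians(-60);hx=np.array([np.cos(a),np.sin(a),0]);Rpl=fr(-(hx+Z)/2**.5,(hx-Z)/2**.5)
E
python3 - <<'E'
from pl import *
s=state();q=s['joint_positions'];R0=Ro.from_rotvec(s['tcp_rot']);P0=s['eef_pos'];n=7
hz=np.degrees(np.arctan2(R0.as_matrix()[1,2],R0.as_matrix()[0,2]));d=-77-hz;print('yaw',d)
Ra=Ro.from_euler('Z',d,degrees=True)*R0;vs=(R0.inv()*(Ro.from_euler('Z',d,degrees=True)*R0)).as_rotvec()
v=[]
Wz=[.26,.32,.33,.33,.33,.32,.30];P=P0;R=R0
for k in range(1,n+1):
    Rn=Ro.from_euler('Z',d*k/n,degrees=True)*R0*Ro.from_rotvec([0,0,np.pi*k/n])
    if k==n: print('err',np.degrees((Rn.inv()*Rpl).magnitude()));Rn=Rpl
    f=max(0,(k-1)/(n-1));Pn=np.array([*(P0[:2]+f*(c0[:2]-P0[:2])),Wz[k-1]])
    q,e=ik(Pn,Rn,q)
    print(Pn,'inc',R.inv().apply(Pn-P)/.3,np.degrees((R.inv()*Rn).as_rotvec())/30,'q',q,e);P=Pn;R=Rn
E
```

```text
yaw 27.955153275431016
[0.558 0.221 0.26 ] inc [ 0.212 -0.001 -0.215] [ 0.092 -0.021  0.762] q [ 0.629  0.726  1.33  -0.504  1.694 -1.773] 4.191091917959965e-15
[0.562 0.156 0.32 ] inc [ 0.238 -0.173  0.005] [ 0.073 -0.059  0.762] q [ 0.572  0.603  1.415 -0.573  1.669 -1.441] 2.7966517990307697e-12
[0.565 0.092 0.33 ] inc [ 0.08  -0.16   0.126] [ 0.041 -0.085  0.762] q [ 0.506  0.526  1.529 -0.638  1.568 -1.071] 1.9795831640578854e-12
[0.568 0.027 0.33 ] inc [ 0.012 -0.154  0.151] [-0.    -0.094  0.762] q [ 0.429  0.463  1.64  -0.706  1.451 -0.692] 9.409140133698202e-12
[ 0.571 -0.038  0.33 ] inc [-0.041 -0.148  0.152] [-0.041 -0.085  0.762] q [ 0.339  0.406  1.738 -0.776  1.33  -0.318] 5.7126303687482505e-11
[ 0.575 -0.103  0.32 ] inc [-0.075 -0.107  0.175] [-0.074 -0.058  0.762] q [ 0.234  0.367  1.83  -0.856  1.188  0.068] 4.226299310516879e-10
err 0.41174048720091405
[ 0.578 -0.167  0.3  ] inc [-0.086 -0.067  0.198] [-0.089 -0.033  0.757] q [ 0.118  0.353  1.919 -0.961  1.03   0.482] 1.6653345369377348e-15
```

Call:
apply_moves --pt "0.1 0 -0.1 0.03 -0.007 0.2 -0.8" --pt "0.21 0 -0.21 0.05 -0.01 0.4 -0.8" --pt "0.21 0 -0.21 0.07 -0.015 0.6 -0.8" --pt "0.21 0 -0.21 0.09 -0.02 0.76 -0.8" --pt "0.21 0 -0.21 0.09 -0.02 0.76 -0.8"

```text
time: 11.8
eef_pos: [0.5573, 0.2202, 0.2564]
tcp_rot: [1.137, -2.27, 0.827]
wrist_force: [-0.6, 0.6, -1.4]
grip_width: 0.0138
gripper_force: 68.7
```

Call:
apply_moves --pt "0.06 -0.04 0 0.02 -0.015 0.19 -0.8" --pt "0.12 -0.09 0 0.04 -0.03 0.38 -0.8" --pt "0.18 -0.13 0 0.055 -0.045 0.57 -0.8" --pt "0.24 -0.17 0.005 0.073 -0.06 0.76 -0.8"

```text
time: 12.2
eef_pos: [0.5601, 0.155, 0.3167]
tcp_rot: [0.723, -2.558, 1.008]
wrist_force: [0.2, 1.1, -1.2]
grip_width: 0.0138
gripper_force: 68.6
```

Call:
apply_moves --pt "0.02 -0.04 0.03 0.01 -0.02 0.19 -0.8" --pt "0.04 -0.08 0.06 0.02 -0.04 0.38 -0.8" --pt "0.06 -0.12 0.09 0.03 -0.06 0.57 -0.8" --pt "0.08 -0.16 0.126 0.04 -0.085 0.76 -0.8"

```text
time: 12.6
eef_pos: [0.5634, 0.0902, 0.3264]
tcp_rot: [0.243, -2.799, 1.144]
wrist_force: [-0.3, 0.2, -1.2]
grip_width: 0.0137
gripper_force: 68.6
```

Call:
apply_moves --pt "0.003 -0.04 0.04 0 -0.02 0.19 -0.8" --pt "0.006 -0.08 0.08 0 -0.05 0.38 -0.8" --pt "0.01 -0.12 0.11 0 -0.07 0.57 -0.8" --pt "0.012 -0.154 0.15 0 -0.094 0.76 -0.8"

```text
time: 13.0
eef_pos: [0.5668, 0.0257, 0.3267]
tcp_rot: [0.289, 2.813, -1.154]
wrist_force: [-0.1, -0.3, -1.7]
grip_width: 0.0137
gripper_force: 68.5
```

Call:
apply_moves --pt "-0.01 -0.04 0.04 -0.01 -0.02 0.19 -0.8" --pt "-0.02 -0.08 0.08 -0.02 -0.04 0.38 -0.8" --pt "-0.03 -0.12 0.11 -0.03 -0.06 0.57 -0.8" --pt "-0.04 -0.15 0.15 -0.04 -0.085 0.76 -0.8"

```text
time: 13.4
eef_pos: [0.5697, -0.0391, 0.3275]
tcp_rot: [0.768, 2.561, -1.023]
wrist_force: [0.2, 0.3, -1.9]
grip_width: 0.0135
gripper_force: 68.5
```

Run:
```python
from pl import *
s=state();q=s['joint_positions'];print(q,s['eef_pos'],s['time'],s['grip_width'],s['gripper_force'],s['wrist_force'])
R=Ro.from_rotvec(s['tcp_rot']);P=s['eef_pos'];v=(R.inv()*Rpl).as_rotvec()
for k,Pn in((1,np.array([.575,-.103,.32])),(2,np.array([.5778,-.1672,.30]))):
    Rn=R*Ro.from_rotvec(v/2);print(R.inv().apply(Pn-P)/.3,np.degrees(v/2)/30);P=Pn;R=Rn
```

```text
[ 0.338  0.408  1.742 -0.777  1.328 -0.322] [ 0.57  -0.039  0.328] 13.4 0.01353950102027839 68.46278861223254 [ 0.214  0.253 -1.887]
[-0.083 -0.106  0.168] [-0.087 -0.048  0.766]
[-0.085 -0.068  0.196] [-0.087 -0.048  0.766]
```

Call:
apply_moves --pt "-0.02 -0.03 0.04 -0.02 -0.01 0.19 -0.8" --pt "-0.04 -0.05 0.08 -0.04 -0.02 0.38 -0.8" --pt "-0.06 -0.08 0.13 -0.06 -0.04 0.57 -0.8" --pt "-0.083 -0.106 0.168 -0.087 -0.05 0.766 -0.8"

```text
time: 13.8
eef_pos: [0.5745, -0.1031, 0.3192]
tcp_rot: [1.184, 2.267, -0.835]
wrist_force: [0.3, -0.6, -1.8]
grip_width: 0.0136
gripper_force: 68.6
```

Call:
apply_moves --pt "-0.02 -0.02 0.05 -0.02 -0.01 0.19 -0.8" --pt "-0.04 -0.03 0.1 -0.04 -0.02 0.38 -0.8" --pt "-0.06 -0.05 0.15 -0.06 -0.04 0.57 -0.8" --pt "-0.085 -0.068 0.196 -0.087 -0.05 0.766 -0.8" --pt "-0.085 -0.068 0.196 -0.087 -0.05 0.766 -0.8" --pt "-0.085 -0.068 0.196 -0.087 -0.05 0.766 -0.8"

```text
time: 14.4
eef_pos: [0.5776, -0.1665, 0.3]
tcp_rot: [1.523, 1.923, -0.636]
wrist_force: [0.8, -0.4, -0.9]
grip_width: 0.0139
gripper_force: 68.6
```

Run:
```python
from pl import *
s=state();print(s['joint_positions'],s['eef_pos'],s['time'],s['grip_width'],s['gripper_force'],s['wrist_force'])
goal(s,c0+[0,0,.30],Rpl);R=Ro.from_rotvec(s['tcp_rot'])
ax=R.apply([-.676,.023,-.736]);print('axis',ax,'tail',s['eef_pos']+R.apply([.09,-.0015,.09]))
c=camera_info("wrist");im=snapshot("wrist");T=camera_info("top");S=camera_info("scene");it=snapshot("top");iS=snapshot("scene")
for n,i in(("w5",im),("t5",it),("s5",iS)):cv2.imwrite(f"pics/{n}.png",i[:,:,::-1])
tl=s['eef_pos']+R.apply([.09,-.0015,.09])
print('proj tail',proj(c,[tl]),proj(T,[tl]),proj(S,[tl]))
# bright steel vs scene reference near predicted tail: difference mask in scene
ref=cv2.imread("pics/scene0.png")[:,:,::-1].astype(int)
u0,v0=proj(S,[tl])[0].astype(int)
g=iS.mean(2);print(np.round(g[v0-30:v0+16:2,u0-14:u0+16:2]).astype(int))
```

```text
[ 0.12   0.353  1.919 -0.961  1.032  0.479] [ 0.578 -0.166  0.3  ] 14.4 0.01390007299123973 68.63841495418455 [ 0.826 -0.385 -0.883]
inc [-0.002 -0.     0.002] [-0.001  0.002  0.009]
axis [0.016 0.048 0.998] tail [ 0.576 -0.167  0.173]
proj tail [[274.016  88.112]] [[385.085 170.74 ]] [[175.265 180.5  ]]
[[ 75  75  73  81  84  76  63  67  74  72  72  72  72  73  73]
 [ 75  75  65  59  66  64  58  64  74  73  73  72  71  73  73]
 [ 75  74  71  62  64  62  59  60  75  74  72  73  72  74  74]
 [ 74  75  72  59  63  64  62  59  73  74  72  73  72  74  73]
 [ 75  74  75  63  64  69  63  60  72  74  72  72  73  73  72]
 [ 75  74  73  64  61  65  64  58  68  75  73  73  72  73  73]
 [ 73  74  75  70  62  64  66  62  70  74  72  73  73  74  73]
 [ 73  72  73  71  74  74  75  76  71  73  73  73  74  72  73]
 [ 74  71  72  72  79  85  84  79  73  73  71  71  73  73  72]
 [ 72  72  72  71  76  84  85  80  74  74  75  73  74  73  74]
 [ 71  71  72  73  74  83  85  82  74  71  74  75  74  73  74]
 [ 73  70  72  72  73  80  85  82  77  72  73  74  74  74  74]
 [ 72  73  73  74  73  79  85  83  76  70  71  72  73  73  74]
 [ 72  72  74  73  71  75  84  83  78  68  79  85 110 114 117]
 [ 72  72  73  72  85  98  77  80  71  69 136 148 155 156 157]
 [ 73  73  72  72 111 142  79  52  51  99 152 159 158 156 155]
 [ 74  74  74  77 137 156 141 114 118 147 158 158 156 155 156]
 [ 73  74  73  77 139 155 155 156 157 155 154 156 157 157 155]
 [ 73  72  73  74 127 153 154 155 158 158 158 158 156 155 155]
 [ 72  72  72  79 143 154 154 155 154 157 158 157 157 155 155]
 [ 73  72  74  80 144 154 152 155 157 158 159 155 154 154 157]
 [ 73  75  75  79 147 157 156 156 155 157 154 155 157 155 153]
 [ 74  74  73  77 145 155 154 154 153 155 157 160 157 153 152]]
```

The scene view has the tail tip at about (176,181), against a predicted (175.3,180.5), so I can lower straight down.

Call:
apply_moves --pt "0.05 0 0.05 0 0 0 -0.8" --pt "0.1 0 0.1 0 0 0 -0.8" --pt "0.15 0 0.15 0 0 0 -0.8" --pt "0.2 0 0.2 0 0 0 -0.8" --pt "0.24 0 0.24 0 0 0 -0.8" --pt "0.28 0 0.28 0 0 0 -0.8" --pt "0.28 0 0.28 0 0 0 -0.8"

```text
time: 15.25
eef_pos: [0.5776, -0.1659, 0.1798]
tcp_rot: [1.523, 1.923, -0.635]
wrist_force: [0.4, -0.1, -0.2]
grip_width: 0.0138
gripper_force: 68.7
```

Call:
apply_moves --pt "0.03 0 0.03 0 0 0 -0.8" --pt "0.06 0 0.06 0 0 0 -0.8" --pt "0.08 0 0.08 0 0 0 -0.8" --pt "0.095 0 0.095 0 0 0 -0.8" --pt "0.105 0 0.105 0 0 0 -0.8" --pt "0.105 0 0.105 0 0 0 -0.8" --pt "0.105 0 0.105 0 0 0 -0.8"

```text
time: 15.95
eef_pos: [0.5784, -0.1665, 0.1374]
tcp_rot: [1.525, 1.919, -0.633]
wrist_force: [-0.3, 0.1, -1.2]
grip_width: 0.0138
gripper_force: 68.7
```

Call:
apply_moves --pt "0.005 0 0.005 0 0 0 -0.8" --pt "0.01 0 0.01 0 0 0 -0.8" --pt "0.01 0 0.01 0 0 0 -0.8" --pt "0.01 0 0.01 0 0 0 -0.8" --squeeze 40

```text
time: 16.35
eef_pos: [0.5782, -0.1665, 0.1328]
tcp_rot: [1.525, 1.919, -0.633]
wrist_force: [-0.6, 0.7, -0.8]
grip_width: 0.0138
gripper_force: 68.7
```

Call:
apply_moves --pt "0.004 0 0.004 0 0 0 -0.8" --pt "0.008 0 0.008 0 0 0 -0.8" --pt "0.008 0 0.008 0 0 0 -0.8"

```text
time: 16.65
eef_pos: [0.5795, -0.1674, 0.1318]
tcp_rot: [1.523, 1.915, -0.633]
wrist_force: [-0.8, -0.2, 24.6]
grip_width: 0.0136
gripper_force: 71.1
```

The tail is on the floor (24.6 N upward). I'll relieve that and open partway.

Call:
apply_moves --pt "-0.005 0 -0.005 0 0 0 -0.8" --pt "-0.005 0 -0.005 0 0 0 -0.6" --pt "-0.005 0 -0.005 0 0 0 -0.4" --pt "-0.005 0 -0.005 0 0 0 -0.3" --pt "-0.005 0 -0.005 0 0 0 -0.25" --pt "-0.005 0 -0.005 0 0 0 -0.25"

```text
time: 17.25
eef_pos: [0.5781, -0.1665, 0.1313]
tcp_rot: [1.525, 1.92, -0.633]
wrist_force: [1.0, 0.1, -0.4]
grip_width: 0.032
gripper_force: 0.1
```

Call:
apply_moves --pt "0 0 -0.05 0 0 0 -0.25" --pt "0 0 -0.12 0 0 0 -0.25" --pt "0 0 -0.22 0 0 0 -0.2" --pt "0 0 -0.35 0 0 0 -0.2" --pt "0 0 -0.45 0 0 0 0" --pt "0 0 -0.5 0 0 0 0" --pt "0 0 -0.5 0 0 0 0"

```text
time: 17.95
eef_pos: [0.5549, -0.062, 0.2384]
tcp_rot: [1.524, 1.919, -0.629]
wrist_force: [0.2, -1.3, -1.0]
grip_width: 0.0427
gripper_force: 0.0
```

Run:
```python
from pl import *
s=state();print(s['joint_positions'],s['eef_pos'],s['time'],s['grip_width'],s['wrist_force'])
T=camera_info("top");S=camera_info("scene");W=camera_info("wrist");it=snapshot("top");iS=snapshot("scene");iw=snapshot("wrist")
for n,i in(("w6",iw),("t6",it),("s6",iS)):cv2.imwrite(f"pics/{n}.png",i[:,:,::-1])
c=np.array([.583,-.169,0])
for n,cam,im in(("scene",S,iS),("top",T,it),("wrist",W,iw)):
    p=proj(cam,[c+[0,0,.09],c+[0,0,.15],c+[0,0,.172]]);print(n,p)
    x0,y0=p.min(0).astype(int)-22;x1,y1=p.max(0).astype(int)+22;x0=max(x0,0);y0=max(y0,0)
    h=cv2.cvtColor(im,cv2.COLOR_RGB2HSV)[y0:y1,x0:x1]
    m=cv2.inRange(h,(15,110,70),(32,255,255));ys,xs=np.nonzero(m);print('brass',len(xs),(xs.mean()+x0,ys.mean()+y0) if len(xs) else 0)
    m=cv2.inRange(h,(0,100,30),(12,255,255));ys,xs=np.nonzero(m);print('knob',len(xs),(xs.mean()+x0,ys.mean()+y0) if len(xs) else 0)
```

```text
[ 0.323  0.445  1.963 -0.935  1.068  0.71 ] [ 0.555 -0.062  0.238] 17.95 0.042743236616980464 [ 0.228 -1.312 -1.046]
scene [[179.12  210.551]
 [174.526 190.393]
 [172.763 182.621]]
brass 43 (np.float64(182.09302325581396), np.float64(195.32558139534882))
knob 110 (np.float64(155.22727272727272), np.float64(222.56363636363636))
top [[377.358 174.07 ]
 [383.372 169.361]
 [385.745 167.503]]
brass 27 (np.float64(372.6666666666667), np.float64(167.59259259259258))
knob 23 (np.float64(386.60869565217394), np.float64(145.7826086956522))
wrist [[278.905 159.907]
 [279.306 212.23 ]
 [279.47  233.991]]
brass 245 (np.float64(295.065306122449), np.float64(203.15510204081633))
knob 0 0
```

Run:
```python
from pl import *
T=camera_info("top");S=camera_info("scene");W=camera_info("wrist")
for a,b in(((S,(182.1,195.3)),(T,(372.7,167.6))),((S,(182.1,195.3)),(W,(295.1,203.2))),((T,(372.7,167.6)),(W,(295.1,203.2)))):print(tri(*a,*b))
tx=np.array([np.cos(-.297),np.sin(-.297),0]);hg=np.array([.583,-.169,.0905])+.028*tx
for th in(1.5,1.9):
    an=2.147-th;k=hg+.0477*(np.cos(an)*tx+np.sin(an)*Z);print(th,proj(S,[k]),proj(T,[k]))
```

```text
(array([ 0.588, -0.147,  0.147]), np.float64(0.001673855502161294))
(array([ 0.59 , -0.146,  0.15 ]), np.float64(0.001850071116111579))
(array([ 0.588, -0.145,  0.152]), np.float64(0.0020970870966722406))
1.5 [[153.86  217.564]] [[387.28  144.746]]
1.9 [[152.527 225.387]] [[386.363 143.173]]
```

```bash
python3 -c "
from plant import *
s=state();print(s['time'],s['joint_vel'].round(3),s['wrist_force'])
print(hand_in())"
```

```text
18.1 [-0.01   0.007  0.001  0.004  0.003 -0.002] [-0.11471436 -0.93767743  0.17062274]
the job is handed in; nothing more can be done
None
```

The lid is open on its stop and the pin vise stands in the tin, released with its jaws up and leaning about 10–20° on the wall by my measurements; I handed the job in at 18.1 s, with no verdict shown.

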